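Set the soap doser's blank selector to its fourth click

TASK

The dosing soap dispenser by the sink has a blank round selector: turn it back anticlockwise until it meets its end stop, without forcing it past the stop, then clockwise exactly four clicks. Leave it there and only then gently press the steel push head all the way down and let it come back up. Do not disturb the tumbler, jar and brush holder standing around it.

Things in the scene. Friction and masses are not known exactly. Their poses are not given: they have to be found in the camera images.
- dispenser: brushed steel soap doser fixed to the counter: a low housing 106 x 236 mm, 55 mm high, on a black rubber foot. Origin at the centre of its underside, z up. The black selector stands on its top at y = +60 mm, the steel push head at y = -60 mm, both at x = 0; a thin spout sticks out from the head towards +x, up to 93 mm from its axis
- selector_grip (a point): fixed point on the vertical axis of the selector, 24 mm above the housing's top: the height to grip. The selector is a blank, finely ribbed black cylinder 46 mm across, graspable from 5 to 39 mm above the housing's top, with a flat dark collar (56 mm across, 3 mm high) round its foot. It turns about this axis; anticlockwise seen from above leads to the end stop
- selector_top (a point): fixed point at the centre of the selector's top face, 39 mm above the housing's top. Nine notches, 0 to 8, unevenly spaced 15 to 22 degrees apart. Notch 0 is at the end stop (within 2 degrees), so click one drops it into notch 1; it starts in any of 1 to 6. A second stop lies just beyond notch 8. Left alone it rests in the nearest notch. No pose reading shows how far it is turned
- selector_foot (a point): fixed point on the selector's axis at the housing's top. How it feels: leaving a notch it resists with 0.15 to 0.3 N m, less and less up to a crest halfway, then pulls itself on into the next notch, so the torque changes sign at each click. The end stop is springy, about 6.5 N m per rad, and is damaged about 11 degrees past it (1.2 N m): more than 0.5 N m of resistance means the stop
- metering_slide (a point): hidden metering slide in the housing, below the selector. It creeps along the dispenser's +x by 0.06 mm per rad of clockwise turn (about 0.02 mm a click), 0 at notch 0: far below what the pose reading resolves. The setting is judged by it
- push_head (a joint): travel of the push head in m: 0 up, 0.012 fully down, onto a firm rubber pad. A spring resists it with about 3 N at the top and 7 N at the bottom, and lifts it again
- push_top (a point): centre of the top face of the push head, a steel disc 44 mm across whose top is 94 mm above the counter when up
- tumbler: black ceramic tumbler, 76 mm across, 95 mm high; origin under its centre. Bystander
- brush_holder: bamboo pot with washing-up brushes, 90 mm across, 110 mm high, brushes up to 200 mm; origin under its centre. Bystander
- salt_jar: glass jar with a white lid, 64 mm across, 100 mm high; origin under its centre. Bystander

How it is judged:
By the outcome, as a careful person would: the job done as asked, in the order asked, and still so for the second after the job is handed in, with the robot touching nothing.
It also fails if it takes over 72 s, if anything falls off the work surface, if the arm or the gripper's body presses on something with over 40 N, if the wrist force passes 120 N, or if a joint passes its speed limit or range.

ROBOT

A 6-joint arm with a two-finger parallel gripper is mounted at the origin on the work surface. World frame = base frame: x ahead of the robot, y to its left, z up, the work surface at z = 0. Lengths are in m, angles in degrees, forces in N, time in s.
With the tool pointing down it reaches from about 0.4 to 0.825 m from the base axis. Payload 7 kg.
Tool frame: the origin (TCP) lies at the very end of the fingers, on their centre line; the grasp point (between the pads) lies 19 mm behind it; z points along the fingers, y is the line along which they close (so a half turn about z gives the same grasp; the last joint's range is limited). The gripper opens to 88 mm and grips with 3 to 60 N. Pads are 19 mm wide; open, the fingers measure 130 mm over their backs; the gripper's body (78 mm by 193 mm) begins 47 mm behind the grasp point.
Start: joints at [-56.545, 20.546, 0.682, 0, -70.136, -16.507], TCP at [0.197, -0.646, 0.227] pointing down, gripper open.
Joint ranges: [-176.03, 176.03], [-82.01, 121.73], [-58.28, 71.71], [-173.87, 95.51], [-174.79, -0.11], [-173.66, 173.66]. Speed limits (degrees/s): [136.94, 136.94, 172.46, 180, 180, 180].

INTERFACE

Orientations are given as [roll, pitch, yaw] about the fixed x, y, z axes, in that order (R = Rz(yaw) Ry(pitch) Rx(roll)).
In Python, from plant import get_state, imaging, r, finder gives the robot as it stands.
- The arm moves only by the shell command python3 -m handwheel 'ROWS' [FORCE]. ROWS is JSON, a list of rows, each a list of 5 numbers: the closure, from 0 (fully open) to 1 (shut), then the shift along the world's x, y, z in cm, then the turn about the world's z in degrees. A call has 1 to 8 rows; each row is the pose to reach, as a shift and turn from the pose commanded when the call began; what a row does not reach only later rows make up. A row lasts 1/8 s, in which the tool goes at most 62.5 mm and 10.7 degrees, less where a joint would pass 70% of its speed; a pose out of reach is approached as far as the arm can. A call with a gripper value outside its range is refused whole. The fingers move at their own pace and stop on an object; FORCE is the grip in N (left out, the last holds). Time passes only in rows, so rows that repeat a pose let the fingers close. It gives the time, the measured TCP pose, the force, the opening and the grip force at its end, in the units of the state.
- get_state(): the state, without advancing time (a new reading comes with each control period).
- imaging.capture(name): name is "scene" or "top"; returns (picture, depth): 420x560x3 uint8, red, green, blue; 420x560 float32, m along the optical axis (not along the pixel's ray), 0 where there is no reading.
- imaging.get_calibration(name): a dict with "fx", "fy", "cx", "cy" (pixels), "dist" ([k1, k2, p1, p2, k3] as OpenCV has them; the pictures are not rectified), "rvec" (rotation vector, rad) and "tvec" (3), from world to camera coordinates, as OpenCV has them. Camera axes: x right, y down, z forward; pixel columns grow to the right and rows downward; lengths in m; the calibration is good to about 2 mm. A picture is of the moment at which its call begins. get_calibration takes no time and is no camera call.
- r.close_job(): hands the job in; it is judged then, once.
Trained networks look in the newest picture that a camera, given by its name, has taken for a name from the list of things; names that differ only in an ending like _2 or _b are one class to them, and where a whole thing is asked for, a point or a joint stands for the part that bears it (a point fixed in the world has none). Each returns a list of dicts, best first, with "p" (0 to 1); they miss things now and then, are a little off and sometimes report something else, mostly with a low value. They report only what shows in the picture. A call takes as long as a camera call.
- finder.cut_out(camera, query): "region" (420x560 bool, what is visible of it) and "pixel" ([column, row] in pixels, amid what is visible of it).
The state is a dict: "time_s": time; "joints": joint angles; "qd": joint speeds; "joint_torque": joint torques, N m; "tcp_pos": TCP position; "eef_rot": TCP orientation; "contact_force": force on the tool from outside, world axes, zero at the start; "moment": the same for the moment, N m; "gripper_width": finger opening in m; "gripper_force": force on a finger pad.
Only numpy, scipy, OpenCV 4.12 (cv2) and the standard library are available. Lean on these libraries where they do the work, as an engineer would, in place of code of your own. Each camera call takes 0.05 s, during which the arm holds its last target. There are 200 camera calls.

## Working session

There is one attempt and no reset: what is moved stays moved. The work goes in short steps, Python scripts to look and compute and a shell command to move; the robot and the scene stay as the last step left them, time stands still between calls to the robot, and variables do not carry over. Pictures are saved under pics/ and viewed, at most 10 in all, crops included, and the job is handed in when it is done.

```bash
mkdir -p pics; ls; cat > h.py <<'E'
import numpy as np, cv2
from plant import get_state, imaging, r, finder
def world(cam, depth, mask):
    c=imaging.get_calibration(cam)
    K=np.array([[c['fx'],0,c['cx']],[0,c['fy'],c['cy']],[0,0,1]])
    v,u=np.nonzero(mask&(depth>0))
    n=cv2.undistortPoints(np.stack([u,v],1).astype(float)[:,None],K,np.array(c['dist']))[:,0]
    z=depth[v,u][:,None]
    R=cv2.Rodrigues(np.array(c['rvec']))[0]
    return (np.hstack([n*z,z])-np.ravel(c['tvec']))@R
E
python3 - <<'E'
from h import *
s=get_state();print(s)
for cam in ('scene','top'):
    p,d=imaging.capture(cam); cv2.imwrite(f'pics/{cam}0.png',p[:,:,::-1])
    for q in ('dispenser','selector_top','push_top','tumbler','brush_holder','salt_jar'):
        for o in finder.cut_out(cam,q)[:2]:
            w=world(cam,d,o['region'])
            if len(w): print(cam,q,round(o['p'],2),o['pixel'],len(w),'med',np.median(w,0).round(3),'lo',np.percentile(w,3,0).round(3),'hi',np.percentile(w,97,0).round(3))
E
```

```text
pics
{'time_s': 0.0, 'joints': array([-5.65457293e+01,  2.05912958e+01,  6.33205793e-01, -2.19871773e-02,
       -7.01352318e+01, -1.65077517e+01]), 'qd': array([ 0.04132875, -0.04610151, -0.04751431,  0.0345505 ,  0.05116682,
       -0.08485586]), 'joint_torque': array([ 5.71624514e-04, -5.82714808e+01,  2.93048948e+01,  6.99693918e+00,
        6.80900455e-03, -1.78523433e-04]), 'tcp_pos': array([ 0.19659662, -0.64521635,  0.22561407]), 'eef_rot': array([ 1.79904651e+02, -6.70247087e-03, -1.63060964e+02]), 'contact_force': array([ 0.25997535,  0.92724486, -0.15481033]), 'moment': array([0.04234994, 0.08180673, 0.04226511]), 'gripper_force': 0.0, 'gripper_width': 0.0875317471071201}
scene dispenser 0.73 [295.4, 249.4] 5078 med [0.555 0.067 0.055] lo [ 0.488 -0.047  0.006] hi [0.605 0.169 0.095]
scene selector_top 0.87 [295.6, 250.3] 5056 med [0.554 0.067 0.055] lo [ 0.487 -0.048  0.006] hi [0.604 0.169 0.095]
scene selector_top 0.6 [426.2, 319.6] 2971 med [0.492 0.365 0.086] lo [0.447 0.327 0.004] hi [0.529 0.404 0.195]
scene push_top 0.6 [267.6, 221.9] 449 med [0.558 0.002 0.093] lo
[... 603 characters left out ...]
0.595 0.159 0.096]
top dispenser 0.19 [282.8, 196.1] 342 med [0.557 0.    0.094] lo [ 0.533 -0.023  0.087] hi [0.624 0.013 0.097]
top selector_top 0.65 [263.3, 205.0] 3871 med [0.535 0.051 0.056] lo [ 0.481 -0.052  0.007] hi [0.598 0.159 0.096]
top push_top 0.81 [284.3, 197.6] 255 med [ 0.554 -0.004  0.094] lo [ 0.534 -0.023  0.09 ] hi [0.62  0.012 0.097]
top tumbler 0.74 [430.7, 201.8] 933 med [ 0.546 -0.378  0.057] lo [ 0.511 -0.397  0.004] hi [ 0.574 -0.328  0.096]
top brush_holder 0.95 [128.5, 226.0] 1748 med [0.487 0.367 0.096] lo [0.446 0.324 0.007] hi [0.524 0.404 0.196]
top salt_jar 0.78 [422.0, 236.1] 813 med [ 0.455 -0.334  0.098] lo [ 0.427 -0.37   0.008] hi [ 0.483 -0.315  0.103]
```

```bash
python3 - <<'E'
from h import *
for cam in ('scene','top'):
    p,d=imaging.capture(cam)
    w=world(cam,d,np.ones(d.shape,bool))
    near=(w[:,0]>.4)&(w[:,0]<.7)&(w[:,1]>-.12)&(w[:,1]<.24)
    h=w[near&(abs(w[:,2]-.055)<.006)]
    print(cam,'housing',cv2.minAreaRect(h[:,:2].astype(np.float32)),len(h))
    t=w[near&(abs(w[:,2]-.094)<.006)]
    for nm,m in (('sel',t[:,1]>.05),('head',t[:,1]<.05)):
        q=t[m]; print(nm,len(q),cv2.minEnclosingCircle(q[:,:2].astype(np.float32)),np.median(q,0).round(4),cv2.minAreaRect(q[:,:2].astype(np.float32)))
a=cv2.imread('pics/scene0.png')[100:400,100:500];b=cv2.imread('pics/top0.png')[60:360,80:480]
cv2.imwrite('pics/both.png',np.hstack([a,b]))
E
```

```text
scene housing ((0.5399036407470703, 0.0548432320356369), (0.10059568285942078, 0.22953318059444427), 10.45974063873291) 3182
sel 339 ((0.5287870168685913, 0.11346647143363953), 0.023731984198093414) [0.5303 0.1147 0.0942] ((0.5293495059013367, 0.11393751204013824), (0.043960779905319214, 0.04266420379281044), 43.517303466796875)
head 377 ((0.5805953145027161, 0.0007187924347817898), 0.05201995372772217) [0.5583 0.0016 0.0937] ((0.5803346633911133, -0.005140366032719612), (0.04197315871715546, 0.1003047302365303), 87.45339965820312)
top housing ((0.5403148531913757, 0.05461088567972183), (0.10016101598739624, 0.22968675196170807), 10.444902420043945) 2927
sel 283 ((0.5302712917327881, 0.11335461586713791), 0.02335963025689125) [0.5299 0.1125 0.0944] ((0.5294322371482849, 0.11362676322460175), (0.04453374445438385, 0.04464982450008392), 49.011959075927734)
head 339 ((0.5815621018409729, 0.0017099156975746155), 0.052307941019535065) [5.569e-01 1.000e-04 9.400e-02] ((0.5813940763473511, -0.005608784034848213), (0.041216425597667694, 0.10219944268465042), 88.89602661132812)
```

View pics/both.png

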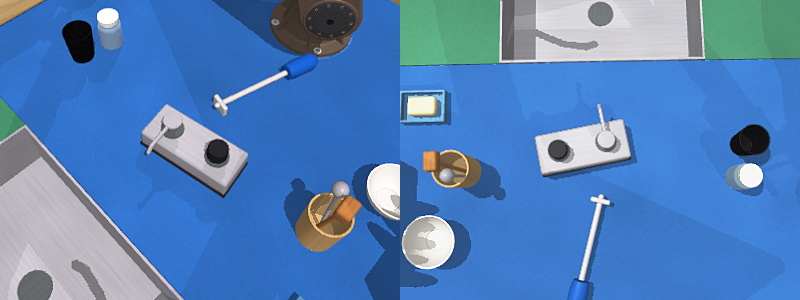

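Both views agree: the black selector is at about (217,152) in the left half, with axis at (0.529, 0.114). The head is at (172,121), world (0.551, -0.004), and the spout points towards +x. The bystanders are all well away from the dispenser. Sizes and heights match the ones given.

```bash
cat > st.py <<'E'
# print averaged state; camera calls only let control periods pass. usage: st.py [n]
import sys,numpy as np
from plant import get_state,imaging
n=int(sys.argv[1]) if len(sys.argv)>1 else 1
S=[get_state()]
for _ in range(n-1): imaging.capture('top'); S.append(get_state())
a=lambda k:np.mean([s[k] for s in S],0).round(4)
print('T',S[-1]['time_s'],'tcp',a('tcp_pos'),'rot',a('eef_rot').round(1) if abs(S[0]['eef_rot'][2])<170 else S[-1]['eef_rot'],'F',a('contact_force').round(2),'M',a('moment').round(3),'sdMz',np.std([s['moment'][2] for s in S]).round(3),'q6',S[-1]['joints'][5].round(1),'w',a('gripper_width'))
E
python3 -m handwheel '[[0,5,11,0,0],[0,10,22,0,0],[0,14,33,0,0],[0,18,43,0,0],[0,22,52,0,0],[0,26,61,0,0],[0,30,69,0,0],[0,33.2,76,0,0]]'; python3 -m handwheel '[[0,0,0,0,0],[0,0,0,0,0],[0,0,0,0,0],[0,0,0,0,0]]'; python3 st.py 4
```

```text
time_s: 1.8
tcp_pos: [0.3953, -0.1847, 0.2271]
eef_rot: [-180.0, 0.1, -163.0]
contact_force: [1.1, -1.1, 0.2]
gripper_width: 0.0874
gripper_force: 0.0
time_s: 2.3
tcp_pos: [0.3942, -0.1877, 0.2265]
eef_rot: [180.0, -0.0, -163.2]
contact_force: [-1.0, 0.1, -1.0]
gripper_width: 0.0873
gripper_force: 0.0
T 2.45 tcp [ 0.3943 -0.1876  0.2265] rot [ 180.    -0.  -163.2] F [-0.49  0.53 -0.13] M [ 0.009 -0.013 -0.005] sdMz 0.018 q6 -73.8 w 0.0876
```

```bash
python3 -m handwheel '[[0,2,4.5,0,0],[0,4,9,0,0],[0,6,13.5,0,0],[0,8,18,0,0],[0,10,22.5,0,0],[0,12,27,0,0],[0,13.5,30.1,0,0],[0,13.5,30.1,0,0]]'; python3 -m handwheel '[[0,0,0,0,0],[0,0,0,0,0]]'; python3 st.py 4
```

```text
time_s: 3.45
tcp_pos: [0.5306, 0.1158, 0.2258]
eef_rot: [-180.0, -0.1, -163.0]
contact_force: [0.1, -0.6, -0.7]
gripper_width: 0.0875
gripper_force: 0.0
time_s: 3.7
tcp_pos: [0.5294, 0.1134, 0.2267]
eef_rot: [180.0, -0.0, -163.1]
contact_force: [0.8, -0.6, 0.0]
gripper_width: 0.0877
gripper_force: 0.0
T 3.85 tcp [0.5295 0.1135 0.2268] rot [ 180.     0.  -163.1] F [-0.18 -0.01 -0.22] M [ 0.009  0.    -0.002] sdMz 0.015 q6 -106.0 w 0.0875
```

```bash
python3 -m handwheel '[[0,0,0,-4,0],[0,0,0,-8,0],[0,0,0,-12,0],[0,0,0,-14,0],[0,0,0,-15.5,0],[0,0,0,-16.3,0],[0,0,0,-16.3,0]]'; python3 st.py; python3 -m handwheel '[[0.3,0,0,0,0],[0.4,0,0,0,0],[0.5,0,0,0,0],[0.5,0,0,0,0],[0.6,0,0,0,0],[0.6,0,0,0,0],[0.6,0,0,0,0],[0.6,0,0,0,0]]' 20; python3 st.py 4
```

```text
time_s: 4.72
tcp_pos: [0.5298, 0.1143, 0.0636]
eef_rot: [-180.0, -0.0, -163.1]
contact_force: [0.2, 0.5, 0.9]
gripper_width: 0.0877
gripper_force: 0.0
T 4.725 tcp [0.5298 0.1143 0.0636] rot [-180.    -0.  -163.1] F [0.24 0.47 0.94] M [-0.011 -0.014  0.001] sdMz 0.0 q6 -106.0 w 0.0877
time_s: 5.72
tcp_pos: [0.5297, 0.1146, 0.0636]
eef_rot: [180.0, 0.0, -163.0]
contact_force: [-3.9, 4.4, 3.4]
gripper_width: 0.0452
gripper_force: 20.0
T 5.875 tcp [0.5297 0.1147 0.0637] rot [ 180.    0. -163.] F [-3.15  4.24  3.48] M [ 1.552  1.183 -0.006] sdMz 0.026 q6 -106.0 w 0.0456
```

```bash
python3 -m handwheel '[[0.6,-0.05,0.12,0,0],[0.6,-0.05,0.12,0,0],[0.6,-0.05,0.12,0,0]]' 45; python3 st.py 3; python3 -m handwheel '[[0.6,0,0,0,2],[0.6,0,0,0,4],[0.6,0,0,0,4]]' >/dev/null; python3 st.py 2;  python3 -m handwheel '[[0.6,0,0,0,2],[0.6,0,0,0,4],[0.6,0,0,0,4]]' >/dev/null; python3 st.py 2
```

```text
time_s: 6.25
tcp_pos: [0.5296, 0.1148, 0.0637]
eef_rot: [-179.9, 0.0, -163.1]
contact_force: [2.9, -4.5, 1.7]
gripper_width: 0.0451
gripper_force: 45.0
T 6.35 tcp [0.5296 0.1148 0.0637] rot [-179.9    0.  -163.1] F [ 2.78 -4.91  1.42] M [-1.816 -1.034  0.072] sdMz 0.013 q6 -106.1 w 0.0453
T 6.775 tcp [0.5296 0.1149 0.0637] rot [-180.    0. -159.] F [ 3.   -4.1   1.32] M [-1.921 -1.107 -0.138] sdMz 0.02 q6 -102.1 w 0.0452
T 7.2 tcp [0.5296 0.1149 0.0637] rot [-180.   -0. -155.] F [ 2.93 -4.64  1.79] M [-1.777 -0.94  -0.025] sdMz 0.001 q6 -98.1 w 0.0454
```

```bash
cat > g.py <<'E'
# guard: print time, yaw, Mz, lateral force; fail when resistance is that of the stop. usage: g.py limit
import sys,numpy as np
from plant import get_state,imaging
S=[get_state()]; imaging.capture('top'); S.append(get_state())
m=np.mean([s['moment'][2] for s in S]); s=S[-1]
print('%.2f yaw %.1f Mz %.3f F %s w %.4f'%(s['time_s'],s['eef_rot'][2],m,s['contact_force'].round(1),s['gripper_width']))
sys.exit(abs(m)>float(sys.argv[1]))
E
python3 -m handwheel '[[0.6,0.02,-0.06,0,2],[0.6,0.02,-0.06,0,4],[0.6,0.02,-0.06,0,4]]' >/dev/null; python3 g.py .4 && 
python3 -m handwheel '[[0.6,0,0,0,2],[0.6,0,0,0,4],[0.6,0,0,0,4]]' >/dev/null && python3 g.py .4 && 
python3 -m handwheel '[[0.6,0,0,0,2],[0.6,0,0,0,4],[0.6,0,0,0,4]]' >/dev/null && python3 g.py .4 && 
python3 -m handwheel '[[0.6,0,0,0,2],[0.6,0,0,0,4],[0.6,0,0,0,4]]' >/dev/null && python3 g.py .4 && 
python3 -m handwheel '[[0.6,0,0,0,2],[0.6,0,0,0,4],[0.6,0,0,0,4]]' >/dev/null && python3 g.py .4 && 
python3 -m handwheel '[[0.6,0,0,0,2],[0.6,0,0,0,4],[0.6,0,0,0,4]]' >/dev/null && python3 g.py .4 && 
python3 -m handwheel '[[0.6,0,0,0,2],[0.6,0,0,0,4],[0.6,0,0,0,4]]' >/dev/null && python3 g.py .4 && 
python3 -m handwheel '[[0.6,0,0,0,2],[0.6,0,0,0,4],[0.6,0,0,0,4]]' >/dev/null && python3 g.py .4
```

```text
7.62 yaw -151.0 Mz 0.100 F [-0.1 -2.1  2.8] w 0.0449False
```

```bash
sed -i 's/sys.exit(abs(m)>float(sys.argv\[1\]))/sys.exit(int(abs(m)>float(sys.argv[1])))/' g.py; python3 -m handwheel '[[0.6,0,0,0,2],[0.6,0,0,0,4],[0.6,0,0,0,4]]' >/dev/null && python3 g.py .4 && 
python3 -m handwheel '[[0.6,0,0,0,2],[0.6,0,0,0,4],[0.6,0,0,0,4]]' >/dev/null && python3 g.py .4 && 
python3 -m handwheel '[[0.6,0,0,0,2],[0.6,0,0,0,4],[0.6,0,0,0,4]]' >/dev/null && python3 g.py .4 && 
python3 -m handwheel '[[0.6,0,0,0,2],[0.6,0,0,0,4],[0.6,0,0,0,4]]' >/dev/null && python3 g.py .4 && 
python3 -m handwheel '[[0.6,0,0,0,2],[0.6,0,0,0,4],[0.6,0,0,0,4]]' >/dev/null && python3 g.py .4 && 
python3 -m handwheel '[[0.6,0,0,0,2],[0.6,0,0,0,4],[0.6,0,0,0,4]]' >/dev/null && python3 g.py .4 && 
python3 -m handwheel '[[0.6,0,0,0,2],[0.6,0,0,0,4],[0.6,0,0,0,4]]' >/dev/null && python3 g.py .4 && 
python3 -m handwheel '[[0.6,0,0,0,2],[0.6,0,0,0,4],[0.6,0,0,0,4]]' >/dev/null && python3 g.py .4
```

```text
8.05 yaw -147.0 Mz 0.237 F [ 0.3 -1.5  5.3] w 0.0450
8.47 yaw -142.9 Mz 0.283 F [ 0.3 -1.9  5.3] w 0.0452
8.90 yaw -139.0 Mz -0.160 F [-0.5 -1.2  5.3] w 0.0453
9.32 yaw -135.0 Mz -0.079 F [-0.1 -0.3  5.2] w 0.0452
9.75 yaw -131.0 Mz 0.072 F [-0.5 -1.   5.6] w 0.0455
10.18 yaw -127.0 Mz 0.171 F [-1.  -0.2  5.4] w 0.0451
10.60 yaw -123.0 Mz 0.063 F [-1.1 -0.   6.2] w 0.0456
11.03 yaw -119.0 Mz -0.127 F [-1.6 -0.   6.3] w 0.0452
```

```bash
python3 -m handwheel '[[0.6,0,0,0,2],[0.6,0,0,0,4],[0.6,0,0,0,4]]' >/dev/null && python3 g.py .4 && 
python3 -m handwheel '[[0.6,0,0,0,2],[0.6,0,0,0,4],[0.6,0,0,0,4]]' >/dev/null && python3 g.py .4 && 
python3 -m handwheel '[[0.6,0,0,0,2],[0.6,0,0,0,4],[0.6,0,0,0,4]]' >/dev/null && python3 g.py .4 && 
python3 -m handwheel '[[0.6,0,0,0,2],[0.6,0,0,0,4],[0.6,0,0,0,4]]' >/dev/null && python3 g.py .4 && 
python3 -m handwheel '[[0.6,0,0,0,2],[0.6,0,0,0,4],[0.6,0,0,0,4]]' >/dev/null && python3 g.py .4 && 
python3 -m handwheel '[[0.6,0,0,0,2],[0.6,0,0,0,4],[0.6,0,0,0,4]]' >/dev/null && python3 g.py .4 && 
python3 -m handwheel '[[0.6,0,0,0,2],[0.6,0,0,0,4],[0.6,0,0,0,4]]' >/dev/null && python3 g.py .4 && 
python3 -m handwheel '[[0.6,0,0,0,2],[0.6,0,0,0,4],[0.6,0,0,0,4]]' >/dev/null && python3 g.py .4 &&
python3 -m handwheel '[[0.6,0,0,0,2],[0.6,0,0,0,4],[0.6,0,0,0,4]]' >/dev/null && python3 g.py .4 && 
python3 -m handwheel '[[0.6,0,0,0,2],[0.6,0,0,0,4],[0.6,0,0,0,4]]' >/dev/null && python3 g.py .4
```

```text
11.45 yaw -115.0 Mz 0.023 F [-2.   0.7  6.5] w 0.0455
11.88 yaw -111.0 Mz 0.174 F [-2.1  0.8  7.9] w 0.0454
12.30 yaw -107.0 Mz 0.151 F [-1.7  0.6  6.6] w 0.0450
12.72 yaw -103.0 Mz -0.161 F [-2.4  1.1  7. ] w 0.0456
13.15 yaw -99.0 Mz -0.002 F [-2.7  1.4  7. ] w 0.0453
13.57 yaw -95.0 Mz 0.146 F [-4.3  0.9  7.4] w 0.0455
14.00 yaw -91.0 Mz 0.174 F [-3.5  1.5  7.1] w 0.0454
14.43 yaw -87.0 Mz -0.442 F [-4.   2.7  7.5] w 0.0454
```

```bash
python3 -m handwheel '[[0.6,0,0,0,1],[0.6,0,0,0,1.5],[0.6,0,0,0,1.5]]' >/dev/null && python3 g.py .4
```

```text
14.85 yaw -85.6 Mz -0.610 F [-3.9  4.4  8.1] w 0.0451
```

```bash
python3 -m handwheel '[[0.6,0,0,0,-2],[0.6,0,0,0,-4],[0.6,0,0,0,-4]]' >/dev/null && python3 g.py .45 && 
python3 -m handwheel '[[0.6,0,0,0,-2],[0.6,0,0,0,-4],[0.6,0,0,0,-4]]' >/dev/null && python3 g.py .45 && 
python3 -m handwheel '[[0.6,0,0,0,-2],[0.6,0,0,0,-4],[0.6,0,0,0,-4]]' >/dev/null && python3 g.py .45 && 
python3 -m handwheel '[[0.6,0,0,0,-2],[0.6,0,0,0,-4],[0.6,0,0,0,-4]]' >/dev/null && python3 g.py .45 && 
python3 -m handwheel '[[0.6,0,0,0,-2],[0.6,0,0,0,-4],[0.6,0,0,0,-4]]' >/dev/null && python3 g.py .45 && 
python3 -m handwheel '[[0.6,0,0,0,-2],[0.6,0,0,0,-4],[0.6,0,0,0,-4]]' >/dev/null && python3 g.py .45 && 
python3 -m handwheel '[[0.6,0,0,0,-2],[0.6,0,0,0,-4],[0.6,0,0,0,-4]]' >/dev/null && python3 g.py .45 && 
python3 -m handwheel '[[0.6,0,0,0,-2],[0.6,0,0,0,-4],[0.6,0,0,0,-4]]' >/dev/null && python3 g.py .45 && 
python3 -m handwheel '[[0.6,0,0,0,-2],[0.6,0,0,0,-4],[0.6,0,0,0,-4]]' >/dev/null && python3 g.py .45 && 
python3 -m handwheel '[[0.6,0,0,0,-2],[0.6,0,0,0,-4],[0.6,0,0,0,-4]]' >/dev/null && python3 g.py .45
```

```text
15.28 yaw -89.5 Mz 0.145 F [-4.5  4.1  7.1] w 0.0456
15.70 yaw -93.5 Mz -0.011 F [-4.5  4.2  6.2] w 0.0451
16.12 yaw -97.5 Mz -0.169 F [-4.   3.3  4.8] w 0.0454
16.55 yaw -101.5 Mz -0.294 F [-2.9  3.   5.3] w 0.0453
16.98 yaw -105.5 Mz 0.143 F [-3.1  4.   4.7] w 0.0454
17.40 yaw -109.5 Mz -0.004 F [-3.   4.6  5.8] w 0.0454
17.82 yaw -113.6 Mz -0.174 F [-2.9  4.8  5.8] w 0.0452
18.25 yaw -117.6 Mz -0.261 F [-2.   4.3  4.3] w 0.0452
18.68 yaw -121.6 Mz 0.155 F [-2.6  5.2  3. ] w 0.0453
19.10 yaw -125.6 Mz 0.045 F [-1.9  4.6  3.6] w 0.0453
```

```bash
python3 -m handwheel '[[0.6,0,0,0,-2],[0.6,0,0,0,-4],[0.6,0,0,0,-4]]' >/dev/null && python3 g.py .45 && 
python3 -m handwheel '[[0.6,0,0,0,-2],[0.6,0,0,0,-4],[0.6,0,0,0,-4]]' >/dev/null && python3 g.py .45 && 
python3 -m handwheel '[[0.6,0,0,0,-2],[0.6,0,0,0,-4],[0.6,0,0,0,-4]]' >/dev/null && python3 g.py .45 && 
python3 -m handwheel '[[0.6,0,0,0,-2],[0.6,0,0,0,-4],[0.6,0,0,0,-4]]' >/dev/null && python3 g.py .45
```

```text
19.52 yaw -129.6 Mz -0.072 F [-1.2  5.6  2.5] w 0.0454
19.95 yaw -133.6 Mz -0.210 F [-0.6  4.6  0.7] w 0.0455
20.38 yaw -137.6 Mz -0.271 F [-0.1  5.   0.9] w 0.0454
20.80 yaw -141.6 Mz 0.184 F [ 0.7  5.7 -0.1] w 0.0454
```

```bash
python3 -m handwheel '[[0.6,0,0,0,-2],[0.6,0,0,0,-4],[0.6,0,0,0,-4]]' >/dev/null && python3 g.py .45 && 
python3 -m handwheel '[[0.6,0,0,0,-2],[0.6,0,0,0,-4],[0.6,0,0,0,-4]]' >/dev/null && python3 g.py .45 && 
python3 -m handwheel '[[0.6,0,0,0,-2],[0.6,0,0,0,-4],[0.6,0,0,0,-4]]' >/dev/null && python3 g.py .45 && 
python3 -m handwheel '[[0.6,0,0,0,-2],[0.6,0,0,0,-4],[0.6,0,0,0,-4]]' >/dev/null && python3 g.py .45 &&
python3 -m handwheel '[[0.6,0,0,0,-2],[0.6,0,0,0,-3],[0.6,0,0,0,-3]]' >/dev/null && python3 g.py .45 &&
python3 -m handwheel '[[0.6,0,0,0,-1],[0.6,0,0,0,-2],[0.6,0,0,0,-2]]' >/dev/null && python3 g.py .45
```

```text
21.23 yaw -145.6 Mz 0.049 F [1.2 4.7 0.3] w 0.0449
21.65 yaw -149.6 Mz -0.054 F [ 2.   4.7 -2. ] w 0.0453
22.07 yaw -153.7 Mz -0.203 F [ 3.1  3.6 -1.5] w 0.0453
22.50 yaw -157.7 Mz -0.349 F [ 3.8  3.5 -1.5] w 0.0453
22.93 yaw -160.6 Mz 0.231 F [ 4.3  2.7 -2.2] w 0.0450
23.35 yaw -162.6 Mz 0.228 F [ 5.3  2.3 -2.5] w 0.0454
```

```bash
python3 -m handwheel '[[0.6,0,0,0,1],[0.6,0,0,0,2.5],[0.6,0,0,0,2.5]]' >/dev/null && python3 g.py .45; python3 -m handwheel '[[0.4,0,0,0,0],[0.3,0,0,0,0],[0.1,0,0,0,0],[0,0,0,0,0],[0,0,0,0,0],[0,0,0,0,0]]' 20; python3 st.py
```

```text
23.77 yaw -160.1 Mz 0.136 F [ 5.   3.6 -2.1] w 0.0452
time_s: 24.52
tcp_pos: [0.5294, 0.115, 0.0636]
eef_rot: [-180.0, -0.0, -160.0]
contact_force: [0.1, -1.1, -0.2]
gripper_width: 0.0871
gripper_force: 0.0
T 24.525 tcp [0.5294 0.115  0.0636] rot [-180.   -0. -160.] F [ 0.12 -1.13 -0.2 ] M [ 0.023 -0.001 -0.036] sdMz 0.0 q6 -103.0 w 0.0871
```

```bash
python3 -m handwheel '[[0,0,0,3,0],[0,0,0,6,0],[0,0,0,8,0],[0.5,0.7,-4,8,0],[1,1.4,-8,8,0],[1,2.1,-11.9,8,0],[1,2.1,-11.9,8,0],[1,2.1,-11.9,8,0]]' >/dev/null; python3 -m handwheel '[[1,0,0,-1,0],[1,0,0,-2,0],[1,0,0,-3,0],[1,0,0,-4,0],[1,0,0,-4,0]]'; python3 st.py 2
```

```text
time_s: 26.15
tcp_pos: [0.5498, -0.0041, 0.1024]
eef_rot: [180.0, -0.1, -160.0]
contact_force: [0.0, -0.3, -0.2]
gripper_width: 0.001
gripper_force: 0.0
T 26.2 tcp [ 0.55   -0.0041  0.1027] rot [-0.0e+00 -1.0e-01 -1.6e+02] F [ 0.2  -0.02  0.27] M [ 0.015 -0.008 -0.022] sdMz 0.021 q6 -90.0 w 0.0007
```

```bash
python3 -m handwheel '[[1,0,0,-0.4,0],[1,0,0,-0.8,0],[1,0,0,-1.1,0],[1,0,0,-1.4,0],[1,0,0,-1.6,0],[1,0,0,-1.8,0],[1,0,0,-1.9,0],[1,0,0,-1.9,0]]'; python3 st.py 3; python3 -m handwheel '[[1,0,0,-0.1,0],[1,0,0,-0.2,0],[1,0,0,-0.2,0]]' >/dev/null; python3 st.py 3
```

```text
time_s: 27.2
tcp_pos: [0.5505, -0.004, 0.0847]
eef_rot: [-180.0, 0.0, -160.1]
contact_force: [-1.4, 0.4, 5.1]
gripper_width: 0.0006
gripper_force: 2.6
T 27.3 tcp [ 0.5505 -0.004   0.0847] rot [-180.    0. -160.] F [-1.33  0.34  5.04] M [ 0.082  0.607 -0.029] sdMz 0.028 q6 -90.0 w 0.0005
T 27.775 tcp [ 0.5505 -0.004   0.0828] rot [-180.    0. -160.] F [-2.05  0.26  5.99] M [ 0.084  0.684 -0.022] sdMz 0.024 q6 -90.0 w 0.0004
```

Not quite on the pad yet: 6 N, against 7 N at the bottom. I'll press on until the force rises sharply.

```bash
python3 -m handwheel '[[1,0,0,-0.05,0],[1,0,0,-0.1,0],[1,0,0,-0.1,0]]' >/dev/null; python3 st.py 2; python3 -m handwheel '[[1,0,0,-0.05,0],[1,0,0,-0.05,0]]' >/dev/null; python3 st.py 2
```

```text
T 28.2 tcp [ 0.5506 -0.004   0.0822] rot [-180.    0. -160.] F [-3.47  0.52 10.39] M [0.213 1.331 0.018] sdMz 0.059 q6 -90.0 w 0.0004
T 28.5 tcp [ 0.5506 -0.004   0.0822] rot [-180.    0. -160.] F [-4.58  0.71 14.43] M [0.354 1.909 0.003] sdMz 0.011 q6 -90.0 w 0.0005
```

The tip stopped at 0.0822 while the force rose to 14 N, so the head is on its pad. Raising now.

```bash
python3 -m handwheel '[[1,0,0,0.3,0],[1,0,0,0.6,0],[1,0,0,1,0],[1,0,0,1.5,0],[1,0,0,2.5,0],[1,0,0,5,0],[1,0,0,9,0],[1,0,0,13,0]]' >/dev/null; python3 -m handwheel '[[1,-4,-5,0,0],[1,-8,-10,0,0],[1,-11,-15,0,0],[1,-13,-20,0,0],[1,-13,-20,0,0],[1,-13,-20,0,0]]'; python3 - <<'E'
from h import *
for cam in ('scene','top'):
    p,d=imaging.capture(cam); cv2.imwrite(f'pics/{cam}1.png',p[:,:,::-1])
    w=world(cam,d,np.ones(d.shape,bool))
    for nm,c in (('head',(.551,-.004)),('sel',(.5293,.114))):
        q=w[np.hypot(w[:,0]-c[0],w[:,1]-c[1])<.018]; print(cam,nm,len(q),np.median(q,0).round(4))
    for q in ('tumbler','brush_holder','salt_jar'):
        for o in finder.cut_out(cam,q)[:1]:
            x=world(cam,d,o['region']); print(cam,q,np.median(x,0).round(3))
cv2.imwrite('pics/both1.png',np.hstack([cv2.imread('pics/scene1.png')[100:400,100:500],cv2.imread('pics/top1.png')[60:360,80:480]]))
E
```

```text
time_s: 30.25
tcp_pos: [0.4205, -0.2041, 0.2113]
eef_rot: [-180.0, 0.0, -160.1]
contact_force: [0.4, -0.5, 0.0]
gripper_width: 0.0004
gripper_force: 0.0
scene head 253 [ 0.5526 -0.0008  0.0937]
scene sel 201 [0.5293 0.1139 0.0943]
scene tumbler [ 0.547 -0.353  0.064]
scene brush_holder [0.492 0.365 0.088]
scene salt_jar [ 0.468 -0.329  0.071]
top head 71 [ 0.5595 -0.004   0.0945]
top sel 146 [0.53   0.1166 0.0945]
top tumbler [ 0.562 -0.38   0.065]
top brush_holder [0.487 0.368 0.094]
```

View pics/both1.png

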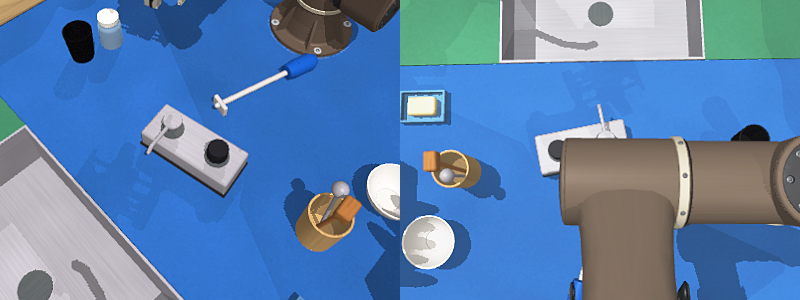

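The picture shows the head back up at (172,121), with its top at 94 mm. The selector at (217,152) is clear of the gripper and the bystanders have not moved.

```bash
python3 -c "from plant import r; print(r.close_job())"
```

```text
the job is handed in; nothing more can be done
None
```

The job is handed in at about 30 s: I turned the selector back to its end stop (about 0.6 N m, short of the 1.2 N m damage limit) and then clockwise four clicks, counted by torque. I then pressed the push head down onto its pad at about 14 N, it came back up to 94 mm, and the tumbler, jar and brush holder have not moved.

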